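# Feeler test of two brake pad pairs

## Task

Take the feeler gauge from the wooden rack and slide its blade, from above, down into the gap between the brake pads that it fits: the worn pair with the wide gap, not the new pair, whose narrow gap jams the blade. Keep hold of it until the shoulder is down on the pads' top edges, then let go and leave it standing there.

Things in the scene. Friction and masses are not known exactly. Their poses are not given: they have to be found in the camera images.
- gauge_grip (a point): Feeler gauge, loose, upright, about 120 g: black plastic grip (26 mm along x, 18 along y, 50 tall) on a steel shoulder plate (34 x 40 x 6 mm), below it a steel blade (30 mm along x, 10 mm thick along y, 36 mm long, its last 6 mm a tip 24 x 6 mm). Point: centre of the grip, 25 mm below its top, 31 mm above the shoulder's underside, 67 mm above the blade's tip. z up.
- rack: Wooden rack, fixed, 84 x 64 mm, 60 mm high, with a 14 mm wide slot along its x. The gauge starts in it, blade down, shoulder on the rack's top; lifting it 40 mm frees the blade. Origin: centre of its underside. Rack and both pad stands swap places from start to start.
- wide_gap (a point): Worn brake pads with thin linings, on edge in a fixed stand (84 x 64 mm, 60 mm high). Their gap is 18 mm wide along y, runs 64 mm along x (open ends), is 48 mm deep; its top 6 mm is chamfered, opening to 26 mm. The blade fits. Point: centre of the gap's mouth, level with the pads' top edges; z up.
- narrow_gap (a point): New brake pads with thick linings, in a like stand of the same outer size. Their gap is 4 mm wide (12 mm at the chamfered mouth): the blade jams at about 5 mm depth. Point: centre of the gap's mouth, level with the pads' top edges; x along the gap, z up.
Mind the look-alikes: they are no part of the job. Leave any blue look-alike of the part that bears gauge_grip alone.

How it is judged:
By the outcome, as a careful person would: the job done as asked, in the order asked, and still so for the second after the job is handed in, with the robot touching nothing.
It also fails if it takes over 40 s, if anything falls off the work surface, if the arm or the gripper's body presses on something with over 40 N, if the wrist force passes 120 N, or if a joint passes its speed limit or range.

## Robot

A 6-joint arm with a two-finger parallel gripper is mounted at the origin on the work surface. World frame = base frame: x ahead of the robot, y to its left, z up, the work surface at z = 0. Lengths are in m, angles in rad, forces in N, time in s.
With the tool pointing down it reaches from about 0.325 to 0.775 m from the base axis. Payload 5.5 kg.
Tool frame: the origin (TCP) lies on the front face of the gripper's body, between the roots of the fingers; the fingertips stand 80 mm ahead of it and the grasp point (between the pads) lies 61 mm ahead of it; x points along the fingers, z is the direction in which the jaws open and shut, and the axes are right-handed (so a half turn about x gives the same grasp; the last joint's range is limited). The gripper opens to 88 mm and grips with 3 to 60 N. Pads are 20 mm wide; open, the fingers measure 115 mm over their backs; the gripper's body (75 mm by 178 mm) begins 61 mm behind the grasp point.
Start: joints at [-1.348, 0.091, 1.231, -0, 1.82, -0.057], TCP at [0.166, -0.577, 0.303] pointing down, gripper open.
Joint ranges: [-2.87, 2.87], [-0.86, 2.18], [0.17, 2.46], [-1.51, 4.65], [0.06, 2.69], [-2.65, 2.65]. Speed limits (rad/s): [2.57, 2.57, 3.01, 3.14, 3.14, 3.14].

## Interface

Orientations are given as a 3x3 rotation matrix whose columns are the frame's x, y, z axes.
In Python, from bench import ctrl gives the robot as it stands. The module is installed in compiled form; this text tells all that it offers.
- The arm moves only by the tool jog_arm, never from a script. Its argument "commands" is a list of rows, each an object of numbers: "fingers": the opening, from 0 (shut) to 1 (fully open); "x", "y", "z": the shift along the tool's x, y, z in cm; "spin": the turn about the tool's x in degrees. In form: [{"fingers": .., "x": .., "y": .., "z": .., "spin": ..}, ...]. A call has 1 to 20 rows; each row is the pose to reach, as a shift and turn from the pose commanded when the call began, along the tool's axes at that moment; what a row does not reach only later rows make up. A row lasts 1/10 s, in which the tool goes at most 50 mm and 8.59 degrees, less where a joint would pass 70% of its speed; a pose out of reach is approached as far as the arm can. A call with a gripper value outside its range is refused whole. The fingers move at their own pace and stop on an object; "newtons" is the grip in N (left out, the last holds). Time passes only in rows, so rows that repeat a pose let the fingers close. It gives the time, the measured TCP pose, the force and the opening at its end, in the units of the state.
- ctrl.get_state(): the state, without advancing time (a new reading comes with each control period).
- ctrl.snapshot(name): name is "scene" or "top" or "wrist"; returns a dict with "img" (400x640x3 uint8, blue, green, red), "fx", "fy", "cx", "cy" (pixels), "origin" and "attitude" of the camera in the world; the wrist camera has in their place "mount" (4x4, takes a point from camera to tool coordinates, whose origin is the TCP and whose axes are the tool frame's). Camera axes: x right, y down, z forward; pixel columns grow to the right and rows downward; lengths in m; the calibration is good to about 2 mm. A picture is of the moment at which its call begins: read the wrist's pose just before it. There is no depth.
- ctrl.finish_job(): hands the job in, once; it reports no verdict.
Trained networks look in a picture, given as the dict that the camera call returned (one of the last four; its "shot" number tells which), for a name from the list of things; names that differ only in an ending like _2 or _b are one class to them, and where a whole thing is asked for, a point or a joint stands for the part that bears it (a point fixed in the world has none). Each returns a list of dicts, best first, with "conf" (0 to 1); they miss things now and then, are a little off and sometimes report something else, mostly with a low value. They report only what shows in the picture. A call takes as long as a camera call. They do not tell look-alikes from the thing itself.
- ctrl.search_frame(picture, target): "rect" ([centre column, centre row, width, height] in pixels, round what is visible of it).
The state is a dict: "t": time; "joints": joint angles; "qvel": joint speeds; "joint_efforts": joint torques, N m; "position": TCP position; "orientation": TCP orientation; "ft_force": force on the tool from outside, world axes, zero at the start; "moment": the same for the moment, N m; "gripper_width": opening from 0.0 (shut) to 1.0 (fully open).
Only numpy, scipy, OpenCV 4.12 (cv2) and the standard library are available. Lean on these libraries where they do the work, as an engineer would, in place of code of your own. Each camera call takes 0.05 s, during which the arm holds its last target. There are 200 camera calls.

## Working session

There is one attempt and no reset: what is moved stays moved. The work goes in short steps, Python scripts to look and compute and a tool call to move; the robot and the scene stay as the last step left them, time stands still between calls to the robot, and variables do not carry over. Pictures are saved under pics/ and viewed, about 8 in all and at most 12, crops included, and the job is handed in when it is done.

Besides the shell and the picture viewer there is one more tool, called after "Call:" by a JSON object that holds its "name" and its "arguments". jog_arm: Moves the arm, as the interface text tells. Its arguments: {"type":"object","properties":{"commands":{"type":"array","items":{"type":"object","properties":{"fingers":{"type":"number"},"x":{"type":"number"},"y":{"type":"number"},"z":{"type":"number"},"spin":{"type":"number"}}}},"newtons":{"type":"number"}},"required":["commands"]}

```bash
mkdir -p pics
cat > h.py <<'E'
import numpy as np, cv2
from bench import ctrl
def snap(n, f):
    s=ctrl.get_state(); p=ctrl.snapshot(n); cv2.imwrite('pics/'+f,p['img'])
    if 'mount' in p:
        T=np.eye(4); T[:3,:3]=np.array(s['orientation']); T[:3,3]=s['position']
        M=T@np.array(p['mount']); p['R'],p['o']=M[:3,:3],M[:3,3]
    else: p['R'],p['o']=np.array(p['attitude']),np.array(p['origin'])
    return s,p
def ray(p,u,v,z):
    d=p['R']@np.array([(u-p['cx'])/p['fx'],(v-p['cy'])/p['fy'],1]); return (p['o']+d*(z-p['o'][2])/d[2]).round(4)
def proj(p,X):
    c=p['R'].T@(np.array(X)-p['o']); return (np.array([p['fx'],p['fy']])*c[:2]/c[2]+[p['cx'],p['cy']]).round(1)
E
python3 - <<'E'
from h import *
for n in('top','scene'):
    s,p=snap(n,n+'1.png')
    print(n,p['o'],p['R'].round(2).tolist(),p['fx'])
    for t,z in(('gauge_grip',.1),('rack',.06),('wide_gap',.06),('narrow_gap',.06)):
        for r in ctrl.search_frame(p,t)[:3]: print(t,r['conf'],np.round(r['rect']),ray(p,*r['rect'][:2],z))
print(s['t'],np.round(s['orientation'],3).tolist(),s['ft_force'])
E
```

```text
top [ 0.31503394 -0.00491304  1.33817457] [[0.03, -0.99, 0.11], [-1.0, -0.03, 0.02], [-0.02, -0.11, -0.99]] 449.9604220128234
gauge_grip 0.77 [225. 239.  11.  15.] [0.3407 0.2831 0.1   ]
gauge_grip 0.66 [207. 165.  16.  16.] [0.547  0.3448 0.1   ]
gauge_grip 0.46 [216. 206.  15.  11.] [0.4321 0.3135 0.1   ]
rack 0.81 [223. 204.  29.  37.] [0.443  0.3037 0.06  ]
wide_gap 0.97 [326. 190.  26.  34.] [0.4895 0.0094 0.06  ]
narrow_gap 0.75 [430. 204.  30.  35.] [ 0.4565 -0.2891  0.06  ]
scene [1.29550064 0.17657613 0.66353479] [[-0.2, 0.55, -0.81], [0.98, 0.13, -0.15], [0.02, -0.83, -0.56]] 404.4367345536818
gauge_grip 0.86 [459. 254.  19.  34.] [0.6262 0.3507 0.1   ]
gauge_grip 0.85 [427. 194.  17.  27.] [0.4143 0.2906 0.1   ]
gauge_grip 0.58 [439. 211.  18.  33.] [0.4813 0.3171 0.1   ]
rack 0.58 [433. 232.  35.  38.] [0.5147 0.3081 0.06  ]
wide_gap 0.72 [314. 219.  30.  38.] [0.53   0.0234 0.06  ]
narrow_gap 0.95 [205. 199.  28.  37.] [ 0.5108 -0.267   0.06  ]
narrow_gap 0.38 [435. 231.  32.  37.] [0.5096 0.3122 0.06  ]
0.25 [[-0.0, 0.961, 0.276], [0.001, 0.276, -0.961], [-1.0, 0.0, -0.001]] [ 0.39381792  1.19451038 -1.40663748]
```

View pics/top1.png

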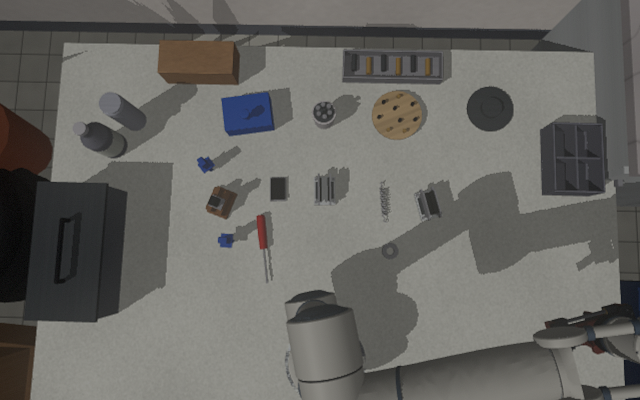

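View pics/scene1.png

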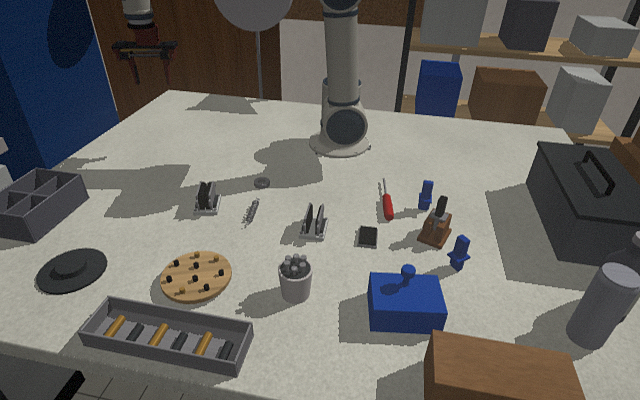

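The top view shows the gauge in the wooden rack at px (216,203), with blue look-alikes at (205,165) and (226,240). The wide-gap stand is at (325,190) and the narrow one at (429,204). The scene view agrees. I'll move over the wide stand and look with the wrist camera.

Call:
{"name": "jog_arm", "arguments": {"commands": [{"fingers": 1,"x": 0,"y": 43,"z": -47.5},{"fingers": 1,"x": 0,"y": 43,"z": -47.5},{"fingers": 1,"x": 0,"y": 43,"z": -47.5},{"fingers": 1,"x": 0,"y": 43,"z": -47.5},{"fingers": 1,"x": 0,"y": 43,"z": -47.5},{"fingers": 1,"x": 0,"y": 43,"z": -47.5},{"fingers": 1,"x": 0,"y": 43,"z": -47.5},{"fingers": 1,"x": 0,"y": 43,"z": -47.5},{"fingers": 1,"x": 0,"y": 43,"z": -47.5},{"fingers": 1,"x": 0,"y": 43,"z": -47.5},{"fingers": 1,"x": 0,"y": 43,"z": -47.5},{"fingers": 1,"x": 0,"y": 43,"z": -47.5},{"fingers": 1,"x": 0,"y": 43,"z": -47.5},{"fingers": 1,"x": 0,"y": 43,"z": -47.5},{"fingers": 1,"x": 0,"y": 43,"z": -47.5},{"fingers": 1,"x": 0,"y": 43,"z": -47.5}]}}

```text
invalid input
```

Run:
```python
from h import *
s,p=snap('wrist','w1.png')
print(s['t'],np.round(s['position'],4),np.round(s['orientation'],3).tolist(),np.round(p['mount'],3).tolist(),p['fx'])
for t,z in(('gauge_grip',.1),('rack',.06),('wide_gap',.06),('narrow_gap',.06)):
    for r in ctrl.search_frame(p,t)[:3]: print(t,r['conf'],np.round(r['rect']),ray(p,*r['rect'][:2],z))
```

```text
0.5 [ 0.1657 -0.5767  0.3026] [[-0.0, 0.961, 0.276], [0.0, 0.276, -0.961], [-1.0, -0.0, -0.0]] [[-0.001, -0.273, 0.962, -0.082], [-0.0, -0.962, -0.273, 0.074], [1.0, -0.001, 0.001, 0.001], [0.0, 0.0, 0.0, 1.0]] 346.65296883069726
```

View pics/w1.png

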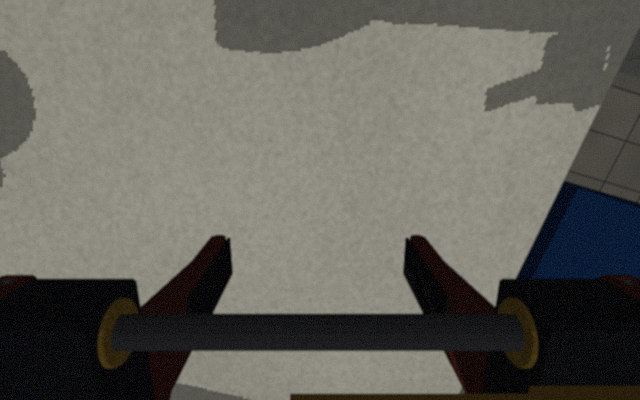

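The wrist camera works (fingers at the bottom, jaw tips at about (230,240) and (405,240)), but the move was refused. I'll send complete rows.

Call:
{"name": "jog_arm", "arguments": {"commands": [{"fingers": 1,"x": 0,"y": 42,"z": -47.5,"spin": 0},{"fingers": 1,"x": 0,"y": 42,"z": -47.5,"spin": 0},{"fingers": 1,"x": 0,"y": 42,"z": -47.5,"spin": 0},{"fingers": 1,"x": 0,"y": 42,"z": -47.5,"spin": 0},{"fingers": 1,"x": 0,"y": 42,"z": -47.5,"spin": 0},{"fingers": 1,"x": 0,"y": 42,"z": -47.5,"spin": 0},{"fingers": 1,"x": 0,"y": 42,"z": -47.5,"spin": 0},{"fingers": 1,"x": 0,"y": 42,"z": -47.5,"spin": 0},{"fingers": 1,"x": 0,"y": 42,"z": -47.5,"spin": 0},{"fingers": 1,"x": 0,"y": 42,"z": -47.5,"spin": 0},{"fingers": 1,"x": 0,"y": 42,"z": -47.5,"spin": 0},{"fingers": 1,"x": 0,"y": 42,"z": -47.5,"spin": 0},{"fingers": 1,"x": 0,"y": 42,"z": -47.5,"spin": 0},{"fingers": 1,"x": 0,"y": 42,"z": -47.5,"spin": 0},{"fingers": 1,"x": 0,"y": 42,"z": -47.5,"spin": 0},{"fingers": 1,"x": 0,"y": 42,"z": -47.5,"spin": 0}], "newtons": 30}}

```text
t: 2.35
position: [0.4379, -0.005, 0.3028]
orientation: [[0.0, 0.961, 0.275], [-0.0, 0.275, -0.961], [-1.0, -0.0, 0.0]]
ft_force: [-0.5, 0.4, 0.3]
gripper_width: 0.999
```

Run:
```python
from h import *
s,p=snap('wrist','w2.png')
print(s['t'],np.round(s['position'],4),np.round(s['orientation'],3).tolist())
for t,z in(('wide_gap',.06),('narrow_gap',.06)):
    for r in ctrl.search_frame(p,t)[:3]: print(t,r['conf'],np.round(r['rect']),ray(p,*r['rect'][:2],z))
```

```text
2.35 [ 0.4379 -0.005   0.3028] [[0.0, 0.961, 0.275], [-0.0, 0.275, -0.961], [-1.0, -0.0, 0.0]]
wide_gap 0.62 [315. 117.  79. 105.] [0.4971 0.0131 0.06  ]
narrow_gap 0.94 [576. 228. 101.  92.] [ 0.4647 -0.2663  0.06  ]
```

View pics/w2.png

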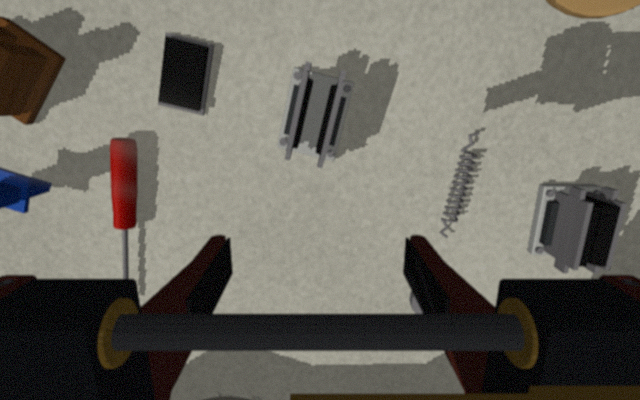

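The wide gap is at (315,117), running slightly clockwise from vertical in the image. The narrow one is at (576,228) and the rack is at the left edge. Next I'll look at the rack.

Call:
{"name": "jog_arm", "arguments": {"commands": [{"fingers": 1,"x": 0,"y": 4.5,"z": -29.5,"spin": 0},{"fingers": 1,"x": 0,"y": 4.5,"z": -29.5,"spin": 0},{"fingers": 1,"x": 0,"y": 4.5,"z": -29.5,"spin": 0},{"fingers": 1,"x": 0,"y": 4.5,"z": -29.5,"spin": 0},{"fingers": 1,"x": 0,"y": 4.5,"z": -29.5,"spin": 0},{"fingers": 1,"x": 0,"y": 4.5,"z": -29.5,"spin": 0},{"fingers": 1,"x": 0,"y": 4.5,"z": -29.5,"spin": 0},{"fingers": 1,"x": 0,"y": 4.5,"z": -29.5,"spin": 0},{"fingers": 1,"x": 0,"y": 4.5,"z": -29.5,"spin": 0},{"fingers": 1,"x": 0,"y": 4.5,"z": -29.5,"spin": 0}]}}

```text
t: 3.5
position: [0.4006, 0.2903, 0.3029]
orientation: [[0.001, 0.962, 0.274], [0.0, 0.274, -0.962], [-1.0, 0.001, 0.0]]
ft_force: [-0.0, 0.5, -0.4]
gripper_width: 1.0
```

Run:
```python
from h import *
s,p=snap('wrist','w3.png')
print(s['t'],np.round(s['position'],4),np.round(s['orientation'],3).tolist())
for t,z in(('gauge_grip',.091),('rack',.06)):
    for r in ctrl.search_frame(p,t)[:3]: print(t,r['conf'],np.round(r['rect']),ray(p,*r['rect'][:2],z))
a=p['img'][40:240,160:460]; b=cv2.imread('pics/w2.png')[57:177,255:375]
o=np.zeros((600,800,3),np.uint8); 
o[:,:600]=cv2.resize(a,(600,400),interpolation=cv2.INTER_CUBIC) if 0 else 0
o[:320,:480]=cv2.resize(a,(480,320)); o[:, :] = o
b4=cv2.resize(b,(320,320),interpolation=cv2.INTER_CUBIC); o[:320,480:]=b4
cv2.imwrite('pics/c3.png',o[:320])
import pickle; pickle.dump({k:p[k] for k in('fx','fy','cx','cy','R','o')},open('p3.pkl','wb'))
```

```text
3.5 [0.4006 0.2903 0.3029] [[0.001, 0.962, 0.274], [0.0, 0.274, -0.962], [-1.0, 0.001, 0.0]]
gauge_grip 0.89 [286.   9.  36.  14.] [0.5316 0.3516 0.091 ]
gauge_grip 0.88 [297. 237.  47.  53.] [0.354  0.2957 0.091 ]
gauge_grip 0.8 [300. 125.  56.  58.] [0.4509 0.3184 0.091 ]
rack 0.89 [303. 116.  91. 107.] [0.457  0.3195 0.06  ]
```

View pics/w3.png

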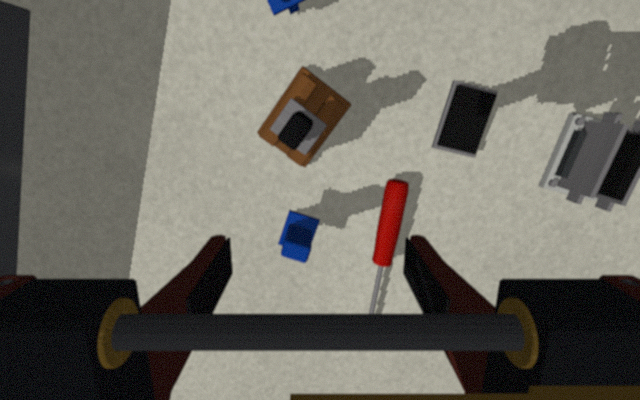

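The rack is at (304,116), turned about 35° clockwise. The gauge, black grip and grey shoulder, is at (295,130), and a blue look-alike is at (299,237). I'll rectify both views onto height planes for precise poses.

Run:
```python
from h import *
import pickle
p3=pickle.load(open('p3.pkl','rb'))
p2=dict(p3); # pose of shot w2 reconstructed
R=np.array([[0,.961,.275],[0,.275,-.961],[-1,0,0]]);R3=np.array([[.001,.962,.274],[0,.274,-.962],[-1,.001,0]])
p2['R']=R@R3.T@p3['R']; p2['o']=np.array([.4379,-.005,.3028])+R@R3.T@(p3['o']-[.4006,.2903,.3029])
print([ray(p3,u,v,.06).tolist() for u,v in((305,67),(350,103),(303,165),(259,130))])
def rect(p,img,c,z,h=.05,n=400): # x right, y up, 4px/mm
    q=np.float32([proj(p,[c[0]+a*h,c[1]+b*h,z]) for a,b in((-1,1),(1,1),(1,-1),(-1,-1))])
    o=cv2.warpPerspective(img,cv2.getPerspectiveTransform(q,np.float32([[0,0],[n,0],[n,n],[0,n]])),(n,n),flags=cv2.INTER_CUBIC)
    for k in range(0,n,40): cv2.line(o,(k,0),(k,6 if k!=200 else 14),(0,0,255)); cv2.line(o,(0,k),(6 if k!=200 else 14,k),(0,0,255))
    return o
i3,i2=cv2.imread('pics/w3.png'),cv2.imread('pics/w2.png')
cv2.imwrite('pics/r1.png',np.hstack([rect(p3,i3,(.445,.315),.116),rect(p2,i2,(.495,.010),.06)]))
```

```text
[[0.4982, 0.3285, 0.06], [0.48, 0.2815, 0.06], [0.414, 0.3074, 0.06], [0.4343, 0.3549, 0.06]]
```

View pics/r1.png

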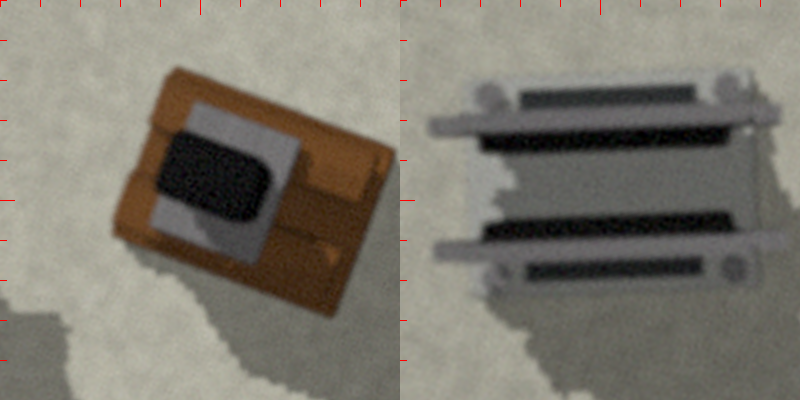

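Poses: gauge ≈ (0.447, 0.321) with yaw ≈ −21°, wide gap ≈ (0.497, 0.014) with yaw ≈ +2°. I'll align above the gauge.

Call:
{"name": "jog_arm", "arguments": {"commands": [{"fingers": 0.8,"x": 0,"y": 5.3,"z": -1.7,"spin": 37},{"fingers": 0.8,"x": 0,"y": 5.3,"z": -1.7,"spin": 37},{"fingers": 0.8,"x": 0,"y": 5.3,"z": -1.7,"spin": 37},{"fingers": 0.8,"x": 0,"y": 5.3,"z": -1.7,"spin": 37},{"fingers": 0.8,"x": 0,"y": 5.3,"z": -1.7,"spin": 37},{"fingers": 0.8,"x": 0,"y": 5.3,"z": -1.7,"spin": 37},{"fingers": 0.8,"x": 6,"y": 5.3,"z": -1.7,"spin": 37},{"fingers": 0.8,"x": 6,"y": 5.3,"z": -1.7,"spin": 37},{"fingers": 0.8,"x": 6,"y": 5.3,"z": -1.7,"spin": 37}]}}

```text
t: 4.55
position: [0.4454, 0.322, 0.2401]
orientation: [[-0.005, 0.934, -0.357], [-0.003, -0.357, -0.934], [-1.0, -0.003, 0.004]]
ft_force: [-0.1, 0.3, 0.5]
gripper_width: 0.803
```

Run:
```python
from h import *
s,p=snap('wrist','w4.png')
print(s['t'],np.round(s['position'],4),np.round(s['orientation'],3).tolist(),np.round(s['joints'],2))
for r in ctrl.search_frame(p,'gauge_grip')[:3]: print(r['conf'],np.round(r['rect']),ray(p,*r['rect'][:2],.1))
c=np.array([.4474,.3212]);a=np.radians(-21);x=np.array([np.cos(a),np.sin(a)]);y=np.array([-x[1],x[0]])
im=p['img'].copy()
for (hx,hy,z,col) in((.013,.009,.116,(0,255,255)),(.017,.02,.066,(0,0,255))):
    q=np.array([proj(p,[*(c+i*hx*x+j*hy*y),z]) for i,j in((1,1),(1,-1),(-1,-1),(-1,1))])
    cv2.polylines(im,[np.int32(q*16)],True,col,1,cv2.LINE_AA,4)
cv2.imwrite('pics/c4.png',cv2.resize(im[150:400,160:480],None,fx=2.4,fy=2.4))
```

```text
4.55 [0.4454 0.322  0.2401] [[-0.005, 0.934, -0.357], [-0.003, -0.357, -0.934], [-1.0, -0.003, 0.004]] [ 0.56 -0.04  1.48  0.    1.71  2.5 ]
0.86 [318. 206.  56.  68.] [0.4523 0.3175 0.1   ]
0.75 [201.  79.  76.  69.] [0.5519 0.3548 0.1   ]
0.6 [381. 289.  43.  52.] [0.378  0.2972 0.1   ]
```

View pics/c4.png

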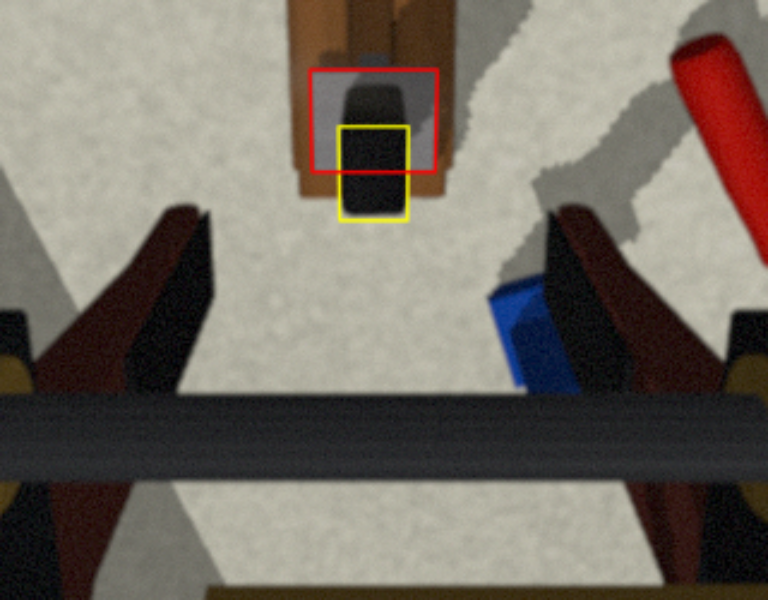

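The model overlay fits the grip and shoulder to within about 1 mm, and the jaws are centred on the grip. I'll descend and grip.

Call:
{"name": "jog_arm", "arguments": {"commands": [{"fingers": 0.8,"x": 4,"y": 0.15,"z": 0,"spin": 0},{"fingers": 0.8,"x": 7,"y": 0.15,"z": 0,"spin": 0},{"fingers": 0.8,"x": 8.5,"y": 0.15,"z": 0,"spin": 0},{"fingers": 0.8,"x": 8.5,"y": 0.15,"z": 0,"spin": 0},{"fingers": 0.8,"x": 8.5,"y": 0.15,"z": 0,"spin": 0},{"fingers": 0.1,"x": 8.5,"y": 0.15,"z": 0,"spin": 0},{"fingers": 0.1,"x": 8.5,"y": 0.15,"z": 0,"spin": 0},{"fingers": 0.1,"x": 8.5,"y": 0.15,"z": 0,"spin": 0},{"fingers": 0.1,"x": 8.5,"y": 0.15,"z": 0,"spin": 0},{"fingers": 0.1,"x": 8.5,"y": 0.15,"z": 0,"spin": 0},{"fingers": 0.1,"x": 8.5,"y": 0.15,"z": 0,"spin": 0},{"fingers": 0.1,"x": 8.5,"y": 0.15,"z": 0,"spin": 0},{"fingers": 0.1,"x": 8.5,"y": 0.15,"z": 0,"spin": 0}], "newtons": 30}}

```text
t: 5.95
position: [0.4476, 0.3222, 0.1576]
orientation: [[-0.0, 0.934, -0.358], [-0.0, -0.358, -0.934], [-1.0, -0.0, 0.0]]
ft_force: [-0.2, -0.8, -0.0]
gripper_width: 0.201
```

Gripped at 17.7 mm, which matches the 18 mm grip. Lift and carry.

Call:
{"name": "jog_arm", "arguments": {"commands": [{"fingers": 0.1,"x": -2,"y": 0,"z": 0,"spin": 0},{"fingers": 0.1,"x": -4,"y": 0,"z": 0,"spin": 0},{"fingers": 0.1,"x": -6,"y": 0,"z": 0,"spin": 0},{"fingers": 0.1,"x": -9,"y": 0,"z": 0,"spin": 0},{"fingers": 0.1,"x": -10,"y": 2,"z": 3,"spin": -3},{"fingers": 0.1,"x": -10,"y": 4,"z": 6,"spin": -6},{"fingers": 0.1,"x": -10,"y": 5.5,"z": 9.5,"spin": -9},{"fingers": 0.1,"x": -10,"y": 7.5,"z": 13,"spin": -12},{"fingers": 0.1,"x": -10,"y": 9.5,"z": 16.5,"spin": -15},{"fingers": 0.1,"x": -10,"y": 11.5,"z": 20,"spin": -18},{"fingers": 0.1,"x": -10,"y": 13.5,"z": 23.5,"spin": -21},{"fingers": 0.1,"x": -10,"y": 15,"z": 26,"spin": -23},{"fingers": 0.1,"x": -10,"y": 15.6,"z": 27,"spin": -23},{"fingers": 0.1,"x": -10,"y": 15.6,"z": 27,"spin": -23},{"fingers": 0.1,"x": -10,"y": 15.6,"z": 27,"spin": -23},{"fingers": 0.1,"x": -10,"y": 15.6,"z": 27,"spin": -23}], "newtons": 30}}

```text
t: 7.55
position: [0.4965, 0.0155, 0.2576]
orientation: [[-0.0, 0.999, 0.037], [0.001, 0.037, -0.999], [-1.0, -0.0, -0.001]]
ft_force: [-0.1, -0.0, -1.2]
gripper_width: 0.2
```

Run:
```python
from h import *
s,p=snap('wrist','w5.png')
print(s['t'],np.round(s['position'],4),np.round(s['orientation'],3).tolist(),s['gripper_width'])
im=p['img'].copy()
def box(c,a,hx,hy,z,col):
    a=np.radians(a);x=np.array([np.cos(a),np.sin(a)]);y=np.array([-x[1],x[0]])
    q=np.array([proj(p,[*(np.array(c)+i*hx*x+j*hy*y),z]) for i,j in((1,1),(1,-1),(-1,-1),(-1,1))])
    cv2.polylines(im,[np.int32(q*16)],True,col,1,cv2.LINE_AA,4)
box((.497,.0142),2,.032,.013,.06,(0,255,255)); box((.497,.0142),2,.032,.009,.054,(0,255,0))
t=np.array(s['position']); dz=t[2]-.1576
box(t[:2],2,.017,.02,.066+dz,(0,0,255)); box(t[:2],2,.012,.003,.024+dz,(255,0,255))
cv2.imwrite('pics/c5.png',cv2.resize(im[100:350,160:480],None,fx=2.4,fy=2.4))
```

```text
7.55 [0.4965 0.0155 0.2576] [[-0.0, 0.999, 0.037], [0.001, 0.037, -0.999], [-1.0, -0.0, -0.001]] 0.20041424141367178
```

View pics/c5.png

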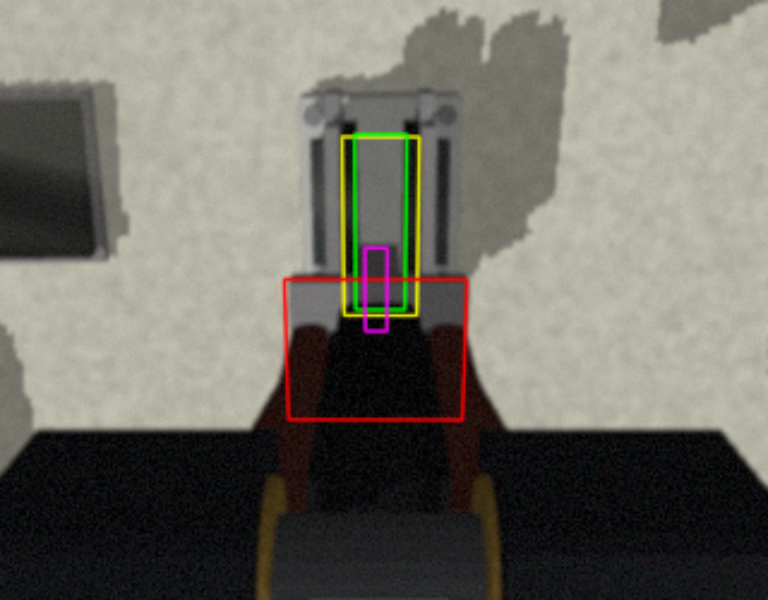

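The blade tip is about 1.3 mm left of the gap's centre line, with lining edges at px 342 and 420 in the crop. I'll correct and descend, stopping about 4 mm above the seat.

Call:
{"name": "jog_arm", "arguments": {"commands": [{"fingers": 0.1,"x": 0,"y": 0.1,"z": 0.13,"spin": 0},{"fingers": 0.1,"x": 3,"y": 0.1,"z": 0.13,"spin": 0},{"fingers": 0.1,"x": 5,"y": 0.1,"z": 0.13,"spin": 0},{"fingers": 0.1,"x": 5.5,"y": 0.1,"z": 0.13,"spin": 0},{"fingers": 0.1,"x": 6,"y": 0.1,"z": 0.13,"spin": 0},{"fingers": 0.1,"x": 6.5,"y": 0.1,"z": 0.13,"spin": 0},{"fingers": 0.1,"x": 7,"y": 0.1,"z": 0.13,"spin": 0},{"fingers": 0.1,"x": 7.5,"y": 0.1,"z": 0.13,"spin": 0},{"fingers": 0.1,"x": 8,"y": 0.1,"z": 0.13,"spin": 0},{"fingers": 0.1,"x": 8.5,"y": 0.1,"z": 0.13,"spin": 0},{"fingers": 0.1,"x": 9,"y": 0.1,"z": 0.13,"spin": 0},{"fingers": 0.1,"x": 9.3,"y": 0.1,"z": 0.13,"spin": 0},{"fingers": 0.1,"x": 9.6,"y": 0.1,"z": 0.13,"spin": 0},{"fingers": 0.1,"x": 9.6,"y": 0.1,"z": 0.13,"spin": 0},{"fingers": 0.1,"x": 9.6,"y": 0.1,"z": 0.13,"spin": 0}]}}

```text
t: 9.1
position: [0.4977, 0.013, 0.1617]
orientation: [[0.0, 0.999, 0.035], [0.0, 0.035, -0.999], [-1.0, 0.0, -0.0]]
ft_force: [0.1, 0.9, -1.1]
gripper_width: 0.203
```

No contact with the blade about 32 mm in. Lower gently onto the shoulder.

Call:
{"name": "jog_arm", "arguments": {"commands": [{"fingers": 0.1,"x": 0.1,"y": 0,"z": 0,"spin": 0},{"fingers": 0.1,"x": 0.2,"y": 0,"z": 0,"spin": 0},{"fingers": 0.1,"x": 0.3,"y": 0,"z": 0,"spin": 0},{"fingers": 0.1,"x": 0.4,"y": 0,"z": 0,"spin": 0},{"fingers": 0.1,"x": 0.45,"y": 0,"z": 0,"spin": 0},{"fingers": 0.1,"x": 0.45,"y": 0,"z": 0,"spin": 0}]}}

```text
t: 9.7
position: [0.4978, 0.013, 0.1575]
orientation: [[0.0, 0.999, 0.035], [-0.0, 0.035, -0.999], [-1.0, 0.0, 0.0]]
ft_force: [-1.4, -0.0, 0.9]
gripper_width: 0.205
```

Run:
```python
from h import *
s,p=snap('scene','s6.png'); print(s['t'],np.round(s['position'],4),np.round(s['ft_force'],1),np.round(s['moment'],2),s['gripper_width'])
a=cv2.resize(p['img'][130:280,230:400],None,fx=3.5,fy=3.5,interpolation=cv2.INTER_CUBIC)
cv2.imwrite('pics/c6.png',a)
```

```text
9.7 [0.4978 0.013  0.1575] [-1.4 -0.   0.9] [0.04 0.18 0.03] 0.20536342093654933
```

View pics/c6.png

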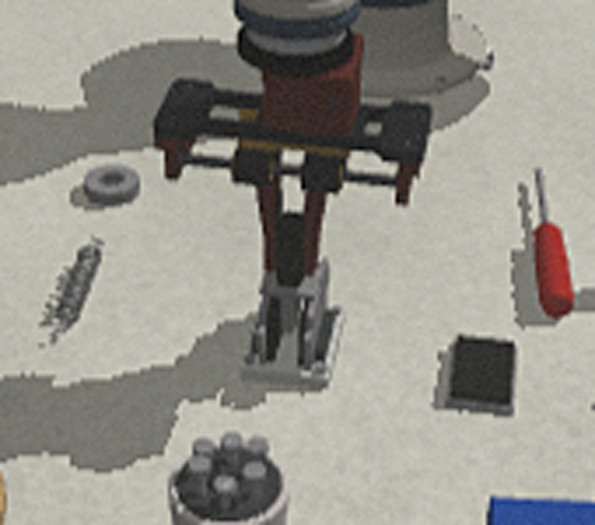

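The scene crop shows the blade in the gap with the shoulder near the pad tops, centred around (290,280). Contact isn't proven by force yet, so I'll go on down in small steps.

Call:
{"name": "jog_arm", "arguments": {"commands": [{"fingers": 0.1,"x": 0.05,"y": 0,"z": 0,"spin": 0},{"fingers": 0.1,"x": 0.1,"y": 0,"z": 0,"spin": 0},{"fingers": 0.1,"x": 0.1,"y": 0,"z": 0,"spin": 0}]}}

```text
t: 10.05
position: [0.4978, 0.013, 0.1575]
orientation: [[0.001, 0.999, 0.035], [-0.0, 0.035, -0.999], [-1.0, 0.001, 0.0]]
ft_force: [-3.7, -0.2, 7.7]
gripper_width: 0.203
```

Contact: 7.7 N upward, and z stopped at the expected seat height (same as in the rack, 0.1575). Relax, release and retreat straight up.

Call:
{"name": "jog_arm", "arguments": {"commands": [{"fingers": 0.1,"x": -0.1,"y": 0,"z": 0,"spin": 0},{"fingers": 0.1,"x": -0.1,"y": 0,"z": 0,"spin": 0},{"fingers": 0.6,"x": -0.1,"y": 0,"z": 0,"spin": 0},{"fingers": 0.6,"x": -0.1,"y": 0,"z": 0,"spin": 0},{"fingers": 0.6,"x": -0.1,"y": 0,"z": 0,"spin": 0},{"fingers": 0.6,"x": -0.1,"y": 0,"z": 0,"spin": 0},{"fingers": 0.6,"x": -0.1,"y": 0,"z": 0,"spin": 0},{"fingers": 0.6,"x": -2,"y": 0,"z": 0,"spin": 0},{"fingers": 0.6,"x": -4,"y": 0,"z": 0,"spin": 0},{"fingers": 0.6,"x": -7,"y": 0,"z": 0,"spin": 0},{"fingers": 0.6,"x": -11,"y": -2,"z": 0,"spin": 0},{"fingers": 0.6,"x": -14,"y": -5,"z": 0,"spin": 0},{"fingers": 0.6,"x": -14,"y": -5,"z": 0,"spin": 0},{"fingers": 0.6,"x": -14,"y": -5,"z": 0,"spin": 0}]}}

```text
t: 11.45
position: [0.4478, 0.0112, 0.2971]
orientation: [[0.003, 0.999, 0.035], [-0.0, 0.035, -0.999], [-1.0, 0.003, 0.0]]
ft_force: [-0.2, -0.9, -0.6]
gripper_width: 0.601
```

Run:
```python
from h import *
s,p=snap('wrist','w7.png'); s2,q=snap('scene','s7.png'); print(s['t'],np.round(s['position'],4),np.round(s['ft_force'],1),s['gripper_width'])
a=cv2.resize(p['img'][0:240,200:440],(400,400),interpolation=cv2.INTER_CUBIC)
b=cv2.resize(q['img'][165:265,265:365],(400,400),interpolation=cv2.INTER_CUBIC)
cv2.imwrite('pics/c7.png',np.hstack([a,b]))
```

```text
11.45 [0.4478 0.0112 0.2971] [-0.2 -0.9 -0.6] 0.6006743737104284
```

View pics/c7.png

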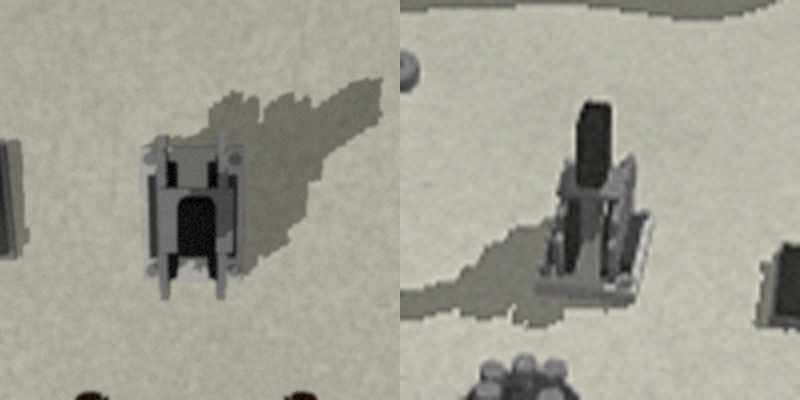

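The gauge stands upright in the wide gap, with the shoulder across both pads (left crop, around (195,220)) and the gripper clear. Handing in.

```bash
python3 -c "
from bench import ctrl
print(ctrl.finish_job())"
```

```text
the job is handed in; nothing more can be done
None
```

The feeler gauge is standing in the wide gap between the worn pads, released with its shoulder down on their top edges. I handed the job in at about 11.5 s of the 40 s allowed.

- **Insertion:** The blade went down without jamming. The shoulder met the pads with about 8 N, at the same tool height (0.1575 m) as when it sat on the rack. I then relaxed the pressure, let go and backed straight up.
- **Last checks:** The wrist and scene pictures taken after release show the gauge upright, with the shoulder across both pads and the gripper clear. I did not touch the blue look-alikes.
- **What disagreed:**
  - The networks also reported the blue look-alikes as the gauge, so I picked it out by colour and by the rack.
  - Two wrist pictures differed by about 4 mm on where the pads end along the gap. I shifted only 1 mm for that, as the gap is open at both ends.
  - My first move call was refused because I left out "spin" and the grip force. Nothing moved.

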